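# Take the coffee filter apart for washing

### The arm

A 7-joint arm with a two-finger parallel gripper is mounted at the origin on the work surface. World frame = base frame: x ahead of the robot, y to its left, z up, the work surface at z = 0. Lengths are in m, angles in rad, forces in N, time in s.
With the tool pointing down it reaches from about 0.35 to 0.9 m from the base axis. Payload 8.1 kg.
Tool frame: the origin (TCP) lies at the very end of the fingers, on their centre line; the grasp point (between the pads) lies 19 mm behind it (grasp_offset is the distance from the TCP to the grasp point, in m); z points along the fingers, y is the line along which they close (so a half turn about z gives the same grasp; the last joint's range is limited). The gripper opens to 92 mm and grips with 3 to 60 N. Pads are 19 mm wide; open, the fingers measure 130 mm over their backs; the gripper's body (75 mm by 190 mm) begins 47 mm behind the grasp point.
Start: joints at [1.014, 0.434, 0.025, 1.573, -0.012, 1.134, -0.075], TCP at [0.274, -0.562, 0.227] pointing down, gripper open.
Joint ranges: [-2.62, 2.62], [-0.44, 2.09], [-1.27, 1.32], [0.08, 2.57], [-1.32, 4.46], [0.12, 2], [-2.74, 2.74]. Speed limits (rad/s): [2.22, 2.22, 3.01, 3.01, 3.14, 3.14, 3.14].

### API

Orientations are given as a rotation vector (axis times angle).
In Python, from cell import observe, get_image, camera_params, sign_off, silhouettes, grasp_offset gives the robot as it stands. The module is installed in compiled form; this text tells all that it offers.
- The arm moves only by the tool jog_arm, never from a script. Its argument "motion" is a list that holds one entry, the list of rows, each a list of 7 numbers: the shift along the tool's x, y, z in m, then the turn, a rotation vector about the tool's x, y, z in rad, then the closure, from -1 (fully open) to 1 (shut), so that 0 is half open. In form: [[[dx, dy, dz, wx, wy, wz, hand], ...]]. A call has 1 to 10 rows; each row is the pose to reach, as a shift and turn from the pose commanded when the call began, along the tool's axes at that moment; what a row does not reach only later rows make up. A row lasts 1/12 s, in which the tool goes at most 41.7 mm and 7.16 degrees, less where a joint would pass 70% of its speed; a pose out of reach is approached as far as the arm can. A call with a gripper value outside its range is refused whole. The fingers move at their own pace and stop on an object; "force" is the grip in N (left out, the last holds). Time passes only in rows, so rows that repeat a pose let the fingers close. It gives the time, the measured TCP pose, the force, the opening and the grip force at its end, in the units of the state.
- observe(): the state, without advancing time (a new reading comes with each control period).
- get_image(name): name is "scene" or "side" or "wrist"; returns the picture (420x560x3 uint8, red, green, blue); there is no depth.
- camera_params(name): a dict with "vertical_fov" (degrees; the focal length in pixels is half the picture's height over the tangent of half this angle, whatever the lens; pixels are square), "cx", "cy" (the principal point, pixels), "T" (4x4, takes a point from camera to world coordinates). Camera axes: x right, y down, z forward; pixel columns grow to the right and rows downward; lengths in m; the calibration is good to about 2 mm. A picture is of the moment at which its call begins: read the wrist's pose just before it. camera_params takes no time and is no camera call; for the wrist camera it gives the pose at the moment of the call.
- sign_off(): hands the job in; it is judged then, once.
Trained networks look in the newest picture that a camera, given by its name, has taken for a name from the list of things; names that differ only in an ending like _2 or _b are one class to them, and where a whole thing is asked for, a point or a joint stands for the part that bears it (a point fixed in the world has none). Each returns a list of dicts, best first, with "p" (0 to 1); they miss things now and then, are a little off and sometimes report something else, mostly with a low value. They report only what shows in the picture. A call takes as long as a camera call. They do not tell look-alikes from the thing itself.
- silhouettes(query, camera): "mask" (420x560 bool, what is visible of it) and "pixel" ([column, row] in pixels, amid what is visible of it).
The state is a dict: "clock": time; "joints": joint angles; "dq": joint speeds; "joint_efforts": joint torques, N m; "position": TCP position; "ee_rot": TCP orientation; "force": force on the tool from outside, world axes, zero at the start; "ft_torque": the same for the moment, N m; "width": opening from 0.0 (shut) to 1.0 (fully open); "gripper_force": force on a finger pad.
Only numpy, scipy, OpenCV 4.12 (cv2) and the standard library are available. Lean on these libraries where they do the work, as an engineer would, in place of code of your own. Each camera call takes 0.05 s, during which the arm holds its last target. There are 200 camera calls.

### The job

Take the steel coffee filter apart for washing, in the reverse order of its assembly and one part at a time: the lid first, then the press out of the upper cup, then the upper cup off the pot. Stand each of the three upright (the lid knob-up, the press knob-up, the cup mouth-up) on the floor of the aluminium tray, side by side and not in or on one another, setting them down rather than dropping them. Leave the pot standing where it is, and do not disturb the tumbler, its davara or the tin nearby.

Things in the scene. Friction and masses are not known exactly. Their poses are not given: they have to be found in the camera images.
- lid_centre (a point): Filter's lid, bare steel, the topmost part, 65 mm tall: from its underside a ring 50 mm wide (0-8 mm, hangs loosely in the cup's mouth; it stands on this), a hollow cap 60 mm wide (8-43 mm, rests on the cup's rim), a knob 16 mm wide (43-65 mm). 80 g, held by weight only; lift 40 mm or more straight up to clear the press. Point: on its axis, 32.5 mm above its underside; z up to the knob.
- press_centre (a point): Filter's press, bare steel, 87 mm tall, 50 g: a disc 44 mm wide and 4 mm thick, a central stem 8 mm wide, a knob 16 mm wide (65-87 mm above the underside). Stands loose in the upper cup, hidden by the lid; its knob stands out 26 mm above the cup's rim. Lift 70 mm or more straight up to clear it. Point: on its axis, 43.5 mm above its underside; z up to the knob.
- cup_centre (a point): Filter's upper cup, bare steel, 85 mm tall, 100 g: a foot 49 mm wide (0-20 mm) that hangs loosely in the pot's mouth, 2.5 mm free all round, and a straight body 60 mm wide (20-85 mm; wall 2.5 mm, inside 61 mm deep) whose shoulder rests on the pot's rim. Lift 25 mm or more straight up to clear the pot. Point: on its axis, 42.5 mm above its underside; z up to the mouth.
- pot_centre (a point): Pot of the filter, bare steel, the lowest part, standing on the counter: a straight open cylinder 60 mm in outer diameter, 75 mm tall, about 160 g, loose. It stays where it is. The whole filter is 197 mm tall. The point is on its axis, half-way up (37.5 mm above the counter); z points up.
- tray: Plain aluminium draining tray fixed on the counter, empty at the start, nearer the robot than the filter: 180 mm along its x by 320 mm along its y, rim 14 mm high, walls and floor 4 mm thick. Origin: centre of its underside, at the counter's height; z up. There is room for the three parts in a row along its y.
- tumbler_centre (a point): Bystander: steel tumbler, 85 mm tall, 62 mm across its mouth, standing in the davara (so its rim is 88 mm above the counter). The point is on its axis, half-way up.
- davara_centre (a point): Bystander: davara, a wide low steel cup 96 mm across and 36 mm tall, with the tumbler standing in it. The point is on its axis, half-way up.
- tin_centre (a point): Bystander: closed cylindrical steel tin without a knob, 68 mm in diameter, 110 mm tall. The point is on its axis, half-way up.
Not all that is in view belongs to the job. What is shaped like the part that bears pot_centre but red or yellow is not meant. Leave any yellow look-alike of the part that bears cup_centre alone.

How it is judged:
On the way, in this order (a step that is already met when the one before it is completed fails the run):
1. the lid stands released in the tray, the cup still on the pot with the press in it (x of lid_centre in the frame of tray between -0.085 and 0.085 m and y of lid_centre in the frame of tray between -0.155 and 0.155 m and z of lid_centre in the frame of tray below 0.0445 m and angle between lid_centre's own z axis and vertical below 0.15 rad and contact force between the fingers and lid below 0.1 N and z of cup_centre in the frame of pot_centre below 0.068 m and horizontal distance between cup_centre and pot_centre below 0.015 m and horizontal distance between press_centre and cup_centre below 0.02 m and z of press_centre in the frame of cup_centre below 0.04 m), for 0.2 s.
2. the press stands released in the tray, the cup still on the pot (x of press_centre in the frame of tray between -0.085 and 0.085 m and y of press_centre in the frame of tray between -0.155 and 0.155 m and z of press_centre in the frame of tray below 0.0555 m and angle between press_centre's own z axis and vertical below 0.15 rad and contact force between the fingers and press below 0.1 N and z of cup_centre in the frame of pot_centre below 0.068 m and horizontal distance between cup_centre and pot_centre below 0.015 m), for 0.2 s.
At the end, for the whole second after the job is handed in: Lid, press and cup all stand upright (within 0.15 rad) on the tray's floor (centres no more than 8 mm above their standing height, and at least about 5 mm inside the tray's outer edge), released and at rest; the pot stands upright (within 0.1 rad) less than 40 mm from where it was (x of lid_centre in the frame of tray between -0.085 and 0.085 m and y of lid_centre in the frame of tray between -0.155 and 0.155 m and z of lid_centre in the frame of tray below 0.0445 m and angle between each of lid_centre, press_centre, cup_centre's own z axis and vertical below 0.15 rad and contact force between the fingers and lid below 0.1 N and x of press_centre in the frame of tray between -0.085 and 0.085 m and y of press_centre in the frame of tray between -0.155 and 0.155 m and z of press_centre in the frame of tray below 0.0555 m and contact force between the fingers and press below 0.1 N and x of cup_centre in the frame of tray between -0.085 and 0.085 m and y of cup_centre in the frame of tray between -0.155 and 0.155 m and z of cup_centre in the frame of tray below 0.0545 m and contact force between the fingers and cup below 0.1 N and linear speed of each of lid, press, cup below 0.03 m/s and angle between pot_centre's own z axis and vertical below 0.1 rad and distance of pot_centre from where it was at the start of the episode below 0.04 m); the robot touches nothing.
It fails at once if the lid, press or cup is dropped (falls free of the gripper faster than 0.7 m/s, about 25 mm of fall) ((linear speed of lid above 0.7 m/s and contact force between each of the arm, the fingers and lid below 0.02 N) or (linear speed of press above 0.7 m/s and contact force between each of the arm, the fingers and press below 0.02 N) or (linear speed of cup above 0.7 m/s and contact force between each of the arm, the fingers and cup below 0.02 N)).
It fails at once if the pot is tipped (more than 0.35 rad) (angle between pot_centre's own z axis and vertical above 0.35 rad).
It fails at once if the tumbler, davara or tin is moved more than 30 mm (distance of any of tumbler_centre, davara_centre, tin_centre from where it was at the start of the episode above 0.03 m).
It also fails if it takes over 72 s, if anything falls off the work surface, if the arm or the gripper's body presses on something with over 40 N, if the wrist force passes 120 N, or if a joint passes its speed limit or range.

## Working session

There is one attempt and no reset: what is moved stays moved. The work goes in short steps, Python scripts to look and compute and a tool call to move; the robot and the scene stay as the last step left them, time stands still between calls to the robot, and variables do not carry over. Pictures are saved under pics/ and viewed, at most 10 in all, crops included, and the job is handed in when it is done.

Besides the shell and the picture viewer there is one more tool, called after "Call:" by a JSON object that holds its "op" and its "data", one argument or row to a line. jog_arm: Moves the arm, as the interface text tells. Its arguments: {"type":"object","properties":{"motion":{"type":"array"},"force":{"type":"number"}},"required":["motion"]}

```bash
mkdir -p pics; cat > h.py <<'E'
import numpy as np, cv2
from cell import *
from scipy.spatial.transform import Rotation as R
def save(n,f):
    im=get_image(n); cv2.imwrite('pics/'+f,im[:,:,::-1]); return im
def ray(n,px):
    c=camera_params(n); f=210/np.tan(np.radians(c['vertical_fov'])/2); T=np.array(c['T'])
    d=T[:3,:3]@np.array([(px[0]-c['cx'])/f,(px[1]-c['cy'])/f,1]); return T[:3,3],d
def onz(n,px,z):
    o,d=ray(n,px); return o+d*(z-o[2])/d[2]
def proj(n,p):
    c=camera_params(n); f=210/np.tan(np.radians(c['vertical_fov'])/2); T=np.array(c['T'])
    q=T[:3,:3].T@(np.array(p)-T[:3,3]); return q[:2]/q[2]*f+[c['cx'],c['cy']]
def find(q,n,k=4):
    for r in silhouettes(q,n)[:k]:
        m=r['mask']; ys,xs=np.nonzero(m)
        if len(xs): print(n,q,round(r['p'],2),np.round(r['pixel']),'box',xs.min(),ys.min(),xs.max(),ys.max())
E
python3 - <<'E'
from h import *
a=save('scene','a.png'); b=save('side','b.png')
print(observe()['position'],observe()['ee_rot'],observe()['clock'],grasp_offset if not callable(grasp_offset) else grasp_offset())
for n in('scene','side'):
    c=camera_params(n); print(n,c['vertical_fov'],c['cx'],c['cy'],np.round(c['T'],3).tolist())
    for q in('lid_centre','cup_centre','pot_centre','tray','tumbler_centre','tin_centre'): find(q,n)
E
```

```text
[ 0.2737193  -0.56138491  0.22604237] [-3.05984942e+00 -7.06289279e-01  7.37337792e-04] 0.1 0.0188
scene 51.564376014154746 276.4574387190119 198.31704120408543 [[0.299, 0.705, -0.643, 1.03], [0.954, -0.235, 0.186, -0.139], [-0.02, -0.669, -0.743, 0.637], [0.0, 0.0, 0.0, 1.0]]
scene lid_centre 0.73 [273. 183.] box 192 134 373 243
scene lid_centre 0.58 [311. 203.] box 288 180 329 227
scene cup_centre 0.97 [383. 282.] box 359 255 405 313
scene cup_centre 0.78 [304. 235.] box 287 219 326 252
scene cup_centre 0.67 [273. 183.] box 191 134 373 245
scene pot_centre 0.97 [323. 304.] box 302 275 344 334
scene pot_centre 0.69 [305. 262.] box 287 243 324 277
scene pot_centre 0.69 [241. 262.] box 221 234 260 289
scene tray 0.78 [274. 184.] box 191 134 373 244
scene tumbler_centre 0.94 [167. 287.] box 138 258 183 314
scene tin_centre 0.9 [412. 215.] box 386 183 436 250
side 48.784436095406285 274.33609100454044 206.2400445284602 [[0.977, -0.143, 0.157, 0.434], [-0.212, -0.706, 0.675, -0.633], [0.014, -0.693, -0.721, 0.769], [0.0, 0.0, 0.0, 1.0]]
side lid_centre 0.97 [300. 172.] box 286 155 316 188
side cup_centre 0.9 [301. 196.] box 285 183 314 210
side cup_centre 0.74 [331. 177.] box 318 157 347 199
side pot_centre 0.97 [305. 252.] box 291 230 322 275
side pot_centre 0.9 [348. 208.] box 330 189 361 230
side tray 0.8 [212. 239.] box 157 173 274 303
side tumbler_centre 0.59 [333. 298.] box 319 276 352 325
side tumbler_centre 0.22 [279. 150.] box 266 125 294 176
side tin_centre 0.64 [280. 150.] box 267 126 294 177
```

```bash
python3 -c "
import cv2,numpy as np
a=cv2.imread('pics/a.png');b=cv2.imread('pics/b.png')
cv2.imwrite('pics/ab.png',cv2.resize(np.hstack([a,b]),(800,300)))"
```

```text
(no output)
```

View pics/a.png

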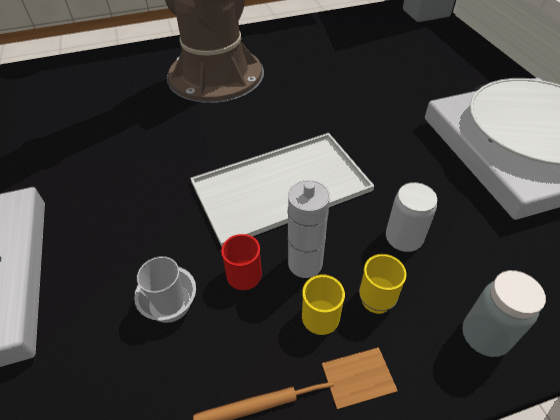

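View pics/b.png

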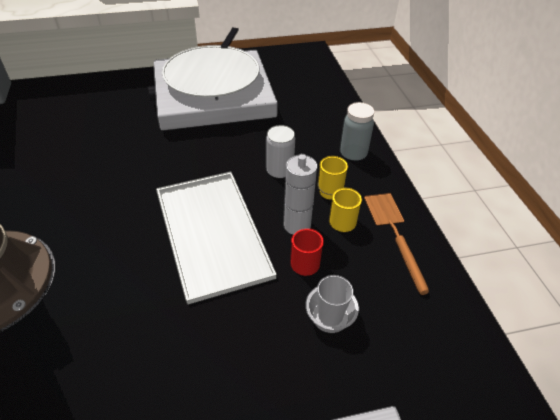

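The filter is the only bare-steel stack with a knob: scene (308,230), side (300,195). The look-alikes are the red pot at scene (242,262), the yellow pot at (322,304) and the yellow cup at (382,284). The tin at (412,215) has no knob.

```bash
python3 - <<'E'
from h import *
from scipy.optimize import least_squares
a=cv2.imread('pics/a.png');b=cv2.imread('pics/b.png')
cv2.imwrite('pics/crop.png',np.hstack([cv2.resize(a[170:340,210:440],None,fx=2,fy=2)[:,:400],cv2.resize(b[140:310,260:400],None,fx=2,fy=2)]))
get_image('scene');get_image('side')
def mask(q,n,near):
    rs=[r for r in silhouettes(q,n) if np.hypot(*(np.array(r['pixel'])-near))<15]
    return rs[0]['mask'] if rs else None
# circle-cylinder fit: predicted mask centroid/bbox of a vertical cylinder
def pts(p,r,z0,z1):
    t=np.linspace(0,2*np.pi,60); return [(p[0]+r*np.cos(u),p[1]+r*np.sin(u),z) for z in(z0,z1) for u in t]
def fit(x0,obs):
    def res(x):
        e=[]
        for n,box,r,z0,z1,use in obs:
            q=np.array([proj(n,k) for k in pts(x,r,z0,z1)]); bb=[*q.min(0),*q.max(0)]
            e+=[bb[i]-box[i] for i in use]
        return e
    s=least_squares(res,x0); return np.round(s.x,4),np.round(s.fun,1)
print('filter knob',onz('scene',(309,184),.197),onz('side',(302.5,157),.197))
print('filter',fit([.6,-.1],[('scene',(288,180,329,227),.03,.140,.175,(0,2)),('side',(286,155,316,188),.03,.14,.175,(0,2)),('scene',(287,243,324,277),.03,0,.075,(0,2,3))]))
print('red',fit([.6,-.1],[('scene',(221,234,260,289),.03,0,.075,(0,1,2,3)),('side',(291,230,322,275),.03,0,.075,(0,1,2,3))]))
print('ypot',fit([.6,-.1],[('scene',(302,275,344,334),.03,0,.075,(0,1,2,3)),('side',(330,189,361,230),.03,0,.075,(0,1,2,3))]))
print('tin',fit([.6,-.1],[('scene',(386,183,436,250),.034,0,.11,(0,1,2,3)),('side',(267,126,294,177),.034,0,.11,(0,1,2,3))]))
print('ycup',fit([.6,-.1],[('scene',(359,255,405,313),.03,0,.085,(0,1,2,3))]))
print('tumb',[onz('scene',(160,265),.088)])
for n,near in(('scene',(274,184)),('side',(212,239))):
    m=mask('tray',n,near)
    if m is not None:
        c=max(cv2.findContours(m.astype(np.uint8),0,1)[0],key=cv2.contourArea)
        w=np.array([onz(n,p[0],.014)[:2] for p in c],np.float32)
        print(n,cv2.minAreaRect(w))
for n,cs in(('scene',[(192,183),(330,135),(373,186),(222,243)]),('side',[(157,187),(233,174),(274,275),(190,298)])):
    print(n,[np.round(onz(n,p,.014)[:2],3).tolist() for p in cs])
E
```

```text
filter knob [0.6378036  0.02272734 0.197     ] [0.63879266 0.02006907 0.197     ]Traceback (most recent call last):
  File "<stdin>", line 21, in <module>
  File "<stdin>", line 19, in fit
    return func(*args, **kwargs)
    result = trf(vector_fun.fun, vector_fun.jac, x0, f0, J0, lb, ub, ftol, xtol,
                 gtol, max_nfev, x_scale, loss_function, tr_solver,
                 tr_options.copy(), verbose, callback=callback_wrapped)
    return trf_no_bounds(
        fun, jac, x0, f0, J0, ftol, xtol, gtol, max_nfev, x_scale,
        loss_function, tr_solver, tr_options, verbose, callback=callback)
    J = jac(x)
    self._update_jac()
    ~~~~~~~~~~~~~~~~^^
    self.J = self.jac_wrapped(xp_copy(self.x), f0=self.f)
             ~~~~~~~~~~~~~~~~^^^^^^^^^^^^^^^^^^^^^^^^^^^^
    J, dct = approx_derivative(
             ~~~~~~~~~~~~~~~~~^
        self.fun,
        ^^^^^^^^^
    ...<2 lines>...
        **self.finite_diff_options,
        ^^^^^^^^^^^^^^^^^^^^^^^^^^^
    )
    ^
    J, _nfev = _dense_difference(fun_wrapped, x0, f0, h,
               ~~~~~~~~~~~~~~~~~^^^^^^^^^^^^^^^^^^^^^^^^
                             use_one_sided, method,
                             ^^^^^^^^^^^^^^^^^^^^^^
                             mf)
                             ^^^
    df = [f_eval - f0 for f_eval in f_evals]
                                    ^^^^^^^
    f = np.atleast_1d(self.fun(x, *self.args, **self.kwargs))
                      ~~~~~~~~^^^^^^^^^^^^^^^^^^^^^^^^^^^^^^
    return np.atleast_1d(self.fun(x))
                         ~~~~~~~~^^^
    return self.f(x, *self.args, **self.kwargs)
           ~~~~~~^^^^^^^^^^^^^^^^^^^^^^^^^^^^^^
  File "<stdin>", line 16, in res
  File "h.py", line 12, in proj
    c=camera_params(n); f=210/np.tan(np.radians(c['vertical_fov'])/2); T=np.array(c['T'])
ValueError: time passes only in moves, steps and waits
```

View pics/crop.png

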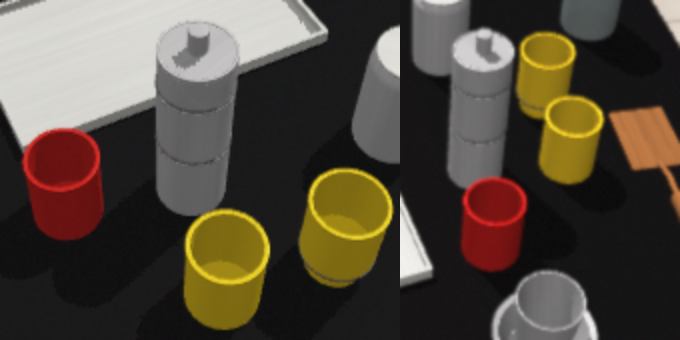

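The crop confirms it: a bare-steel three-part stack with a knob, next to red and yellow decoys.

```bash
sed -i 's/^def save/_cp=camera_params; _c={}\ndef camera_params(n):\n    if n not in _c or n=="wrist": _c[n]=_cp(n)\n    return _c[n]\ndef save/' h.py; python3 - <<'E'
from h import *
from scipy.optimize import least_squares
def pts(p,r,z0,z1):
    t=np.linspace(0,2*np.pi,60); return [(p[0]+r*np.cos(u),p[1]+r*np.sin(u),z) for z in(z0,z1) for u in t]
def fit(x0,obs):
    def res(x):
        e=[]
        for n,box,r,z0,z1,use in obs:
            q=np.array([proj(n,k) for k in pts(x,r,z0,z1)]); bb=[*q.min(0),*q.max(0)]
            e+=[bb[i]-box[i] for i in use]
        return e
    s=least_squares(res,x0); return np.round(s.x,4),np.round(s.fun,1)
A=(0,1,2,3)
print('filter',fit([.6,0],[('scene',(288,180,329,227),.03,.140,.175,(0,2)),('side',(286,155,316,188),.03,.14,.175,(0,2)),('scene',(287,243,325,277),.03,0,.075,(0,2,3))]))
print('red',fit([.6,0],[('scene',(221,234,261,289),.03,0,.075,A),('side',(291,230,323,275),.03,0,.075,A)]))
print('ypot',fit([.6,0],[('scene',(302,275,344,334),.03,0,.075,A),('side',(330,189,361,230),.03,0,.075,A)]))
print('tin',fit([.6,0],[('scene',(386,183,436,250),.034,0,.11,A),('side',(267,126,294,177),.034,0,.11,A)]))
print('ycup',fit([.6,0],[('scene',(359,255,405,313),.03,0,.085,A)]))
print('tumb',onz('scene',(160,265),.088))
for n,cs in(('scene',[(192,183),(330,135),(373,186),(222,243)]),('side',[(157,187),(233,174),(274,275),(190,298)])):
    print(n,[np.round(onz(n,p,.014)[:2],3).tolist() for p in cs])
T=np.eye(3)@R.from_rotvec(observe()['ee_rot']).as_matrix(); print(T.round(3))
E
```

```text
filter (array([0.6377, 0.0225]), array([-0.5,  0.2, -0.9,  0.4,  0.5, -0.1,  0.5]))
red (array([ 0.628 , -0.0852]), array([-0.2, -0.2, -0. ,  1.1, -0.7, -1.2, -0.3,  0.7]))
ypot (array([0.7411, 0.0118]), array([-0.3, -0.2,  0.4,  0.8, -0.9, -1.2, -0. ,  1.4]))
tin (array([0.6404, 0.2109]), array([-2. , -2.2,  2. ,  2.1, -1.4, -1.1,  0.9,  1.4]))
ycup (array([0.7384, 0.11  ]), array([-1.1, -2.3,  1. ,  2. ]))
tumb [ 0.62828694 -0.20789311  0.088     ]
scene [[0.398, -0.131], [0.348, 0.186], [0.52, 0.207], [0.562, -0.106]]
side [[0.342, 0.191], [0.523, 0.2], [0.557, -0.11], [0.39, -0.129]]
[[ 0.899  0.438  0.   ]
 [ 0.438 -0.899 -0.   ]
 [-0.     0.    -1.   ]]
```

Call:
{"op": "jog_arm", "data": {
  "motion": [
    [[0.05, -0.03, -0.03, 0, 0, 0.1, -1], [0.09, -0.056, -0.05, 0, 0, 0.2, -1], [0.122, -0.077, -0.07, 0, 0, 0.31, -1], [0.156, -0.098, -0.08, 0, 0, 0.31, -1], [0.19, -0.119, -0.094, 0, 0, 0.31, -1], [0.224, -0.14, -0.094, 0, 0, 0.31, -1], [0.258, -0.162, -0.094, 0, 0, 0.31, -1], [0.292, -0.183, -0.094, 0, 0, 0.31, -1], [0.326, -0.204, -0.094, 0, 0, 0.31, -1], [0.35, -0.22, -0.094, 0, 0, 0.31, -1]]
  ],
  "force": 15
}}

```text
clock: 1.63
position: [0.4853, -0.2214, 0.3212]
ee_rot: [3.133, 0.225, 0.001]
force: [1.6, -1.0, 0.2]
width: 0.999
gripper_force: 0.0
```

Call:
{"op": "jog_arm", "data": {
  "motion": [
    [[0.024, -0.03, 0, 0, 0, 0, -1], [0.05, -0.06, 0, 0, 0, 0, -1], [0.077, -0.091, 0, 0, 0, 0, -1], [0.103, -0.122, 0, 0, 0, 0, -1], [0.13, -0.154, 0, 0, 0, 0, -1], [0.157, -0.186, 0, 0, 0, 0, -1], [0.178, -0.211, 0, 0, 0, 0, -1], [0.185, -0.218, 0, 0, 0, 0, -1], [0.185, -0.218, 0, 0, 0, 0, -1], [0.185, -0.218, 0, 0, 0, 0, -1]]
  ]
}}

```text
clock: 2.47
position: [0.6363, 0.0189, 0.3202]
ee_rot: [3.133, 0.227, -0.001]
force: [0.5, -0.0, 0.6]
width: 0.999
gripper_force: 0.0
```

```bash
cat >> h.py <<'E'
def rel(p):
    s=observe(); M=R.from_rotvec(s['ee_rot']).as_matrix(); return np.round(M.T@(np.array(p)-s['position']),4)
def st():
    s=observe(); print(round(s['clock'],2),np.round(s['position'],4),'x',R.from_rotvec(s['ee_rot']).as_matrix()[:,0].round(3),'tilt',R.from_rotvec(s['ee_rot']).as_matrix()[:,2].round(3),np.round(s['force'],1),round(s['width'],3),round(s['gripper_force'],1))
E
python3 - <<'E'
from h import *
st(); save('wrist','w1.png'); c=camera_params('wrist')
find('lid_centre','wrist'); print(np.round(c['T'],3).tolist())
st()
for z in(.197,.175): print(proj('wrist',(.6377,.0225,z)))
E
```

```text
2.47 [0.6363 0.0189 0.3202] x [ 0.99   0.144 -0.001] tilt [-0.001 -0.001 -1.   ] [ 0.5 -0.   0.6] 0.999 0.0
wrist lid_centre 0.71 [272. 181.] box 243 151 301 213
[[0.142, -0.942, -0.304, 0.719], [-0.99, -0.135, -0.044, 0.028], [0.001, 0.308, -0.952, 0.479], [0.0, 0.0, 0.0, 1.0]]
2.57 [0.636  0.017  0.3207] x [ 0.99   0.141 -0.   ] tilt [-0.    -0.001 -1.   ] [-0.4  0.  -0.8] 1.004 0.0
[269.10006173 191.64114895]
[269.5338843  185.65343126]
```

View pics/w1.png

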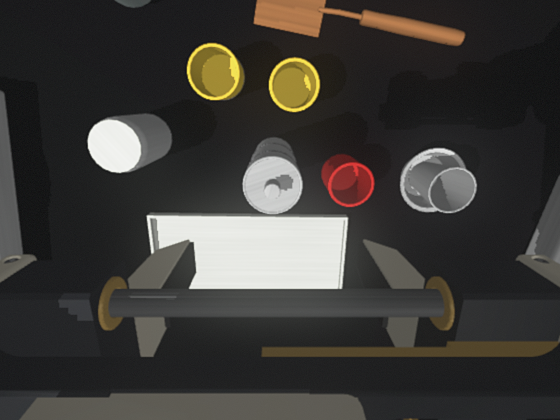

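The wrist view shows the lid knob at (272,190), within about 2 mm of the estimate. I'll descend onto the cap.

Call:
{"op": "jog_arm", "data": {
  "motion": [
    [[0.002, -0.003, 0.03, 0, 0, 0, -1], [0.002, -0.003, 0.06, 0, 0, 0, -1], [0.002, -0.003, 0.09, 0, 0, 0, -1], [0.002, -0.003, 0.12, 0, 0, 0, -1], [0.002, -0.003, 0.14, 0, 0, 0, -1], [0.002, -0.003, 0.155, 0, 0, 0, -1], [0.002, -0.003, 0.166, 0, 0, 0, -1], [0.002, -0.003, 0.172, 0, 0, 0, -1], [0.002, -0.003, 0.172, 0, 0, 0, -1], [0.002, -0.003, 0.172, 0, 0, 0, -1]]
  ]
}}

```text
clock: 3.4
position: [0.6382, 0.0218, 0.1494]
ee_rot: [3.133, 0.224, 0.001]
force: [-0.2, -0.1, 0.7]
width: 1.001
gripper_force: 0.0
```

```bash
python3 - <<'E'
from h import *
st(); save('side','s2.png')
E
```

```text
3.4 [0.6382 0.0218 0.1494] x [0.99  0.142 0.001] tilt [ 0.001 -0.    -1.   ] [-0.2 -0.1  0.7] 1.001 0.0
```

Call:
{"op": "jog_arm", "data": {
  "motion": [
    [[0, 0, 0, 0, 0, 0, 1], [0, 0, 0, 0, 0, 0, 1], [0, 0, 0, 0, 0, 0, 1], [0, 0, 0, 0, 0, 0, 1], [0, 0, 0, 0, 0, 0, 1], [0, 0, 0, 0, 0, 0, 1]]
  ],
  "force": 12
}}

```text
clock: 3.95
position: [0.638, 0.0224, 0.1487]
ee_rot: [-3.133, -0.226, -0.0]
force: [0.4, 1.1, 1.1]
width: 0.642
gripper_force: 12.0
```

Call:
{"op": "jog_arm", "data": {
  "motion": [
    [[0, 0, -0.008, 0, 0, 0, 1], [0, 0, -0.02, 0, 0, 0, 1], [0, 0, -0.035, 0, 0, 0, 1], [0, 0, -0.05, 0, 0, 0, 1], [0, 0, -0.065, 0, 0, 0, 1], [0, 0, -0.07, 0, 0, 0, 1], [0, 0, -0.07, 0, 0, 0, 1]]
  ]
}}

```text
clock: 4.53
position: [0.639, 0.0225, 0.221]
ee_rot: [-3.133, -0.225, -0.006]
force: [-0.4, 0.0, -0.3]
width: 0.643
gripper_force: 12.0
```

```bash
python3 - <<'E'
from h import *
st(); print('tray centre',rel((.455,.038,.0215)))
u=np.array([-.141,.990,0])
for y in(.11,-.11): print(np.array([.455,.038,0])+u*y)
a=save('scene','s3.png')[100:300,180:440]; b=save('side','s4.png')[120:320,140:400]
cv2.imwrite('pics/c3.png',cv2.resize(np.hstack([a,b]),(780,300))[:,:,::-1])
for q in('lid_centre','press_centre'):find(q,'side')
E
```

```text
4.53 [0.639  0.0225 0.221 ] x [0.99  0.143 0.004] tilt [ 0.004  0.    -1.   ] [-0.4  0.  -0.3] 0.643 12.0
tray centre [-0.1806 -0.0418  0.1988]
[0.43949 0.1469  0.     ]
[ 0.47051 -0.0709   0.     ]
side lid_centre 0.58 [294. 150.] box 288 131 312 161
side press_centre 0.4 [302. 174.] box 297 167 305 186
```

View pics/c3.png

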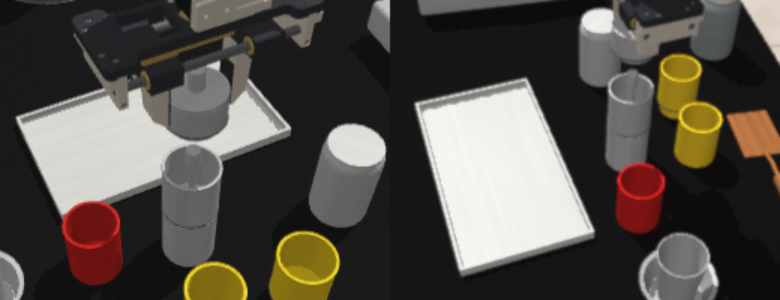

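The lid is held, and the press stands in the cup. Carry the lid to the tray centre.

Call:
{"op": "jog_arm", "data": {
  "motion": [
    [[-0.025, -0.006, 0, 0, 0, 0, 1], [-0.06, -0.014, 0.0, 0, 0, 0, 1], [-0.095, -0.022, 0.01, 0, 0, 0, 1], [-0.13, -0.03, 0.03, 0, 0, 0, 1], [-0.16, -0.037, 0.06, 0, 0, 0, 1], [-0.181, -0.042, 0.09, 0, 0, 0, 1], [-0.181, -0.042, 0.125, 0, 0, 0, 1], [-0.181, -0.042, 0.155, 0, 0, 0, 1], [-0.181, -0.042, 0.175, 0, 0, 0, 1], [-0.181, -0.042, 0.18, 0, 0, 0, 1]]
  ]
}}

```text
clock: 5.57
position: [0.4501, 0.0376, 0.0355]
ee_rot: [3.133, 0.226, -0.009]
force: [0.3, -0.1, -0.5]
width: 0.64
gripper_force: 12.0
```

Call:
{"op": "jog_arm", "data": {
  "motion": [
    [[0, 0, 0.006, 0, 0, 0, 1], [0, 0, 0.011, 0, 0, 0, 1], [0, 0, 0.014, 0, 0, 0, 1], [0, 0, 0.016, 0, 0, 0, 1], [0, 0, 0.018, 0, 0, 0, 1], [0, 0, 0.018, 0, 0, 0, 1]]
  ]
}}

```text
clock: 6.07
position: [0.4531, 0.038, 0.0209]
ee_rot: [3.133, 0.225, 0.001]
force: [-0.7, 0.1, -1.5]
width: 0.641
gripper_force: 12.0
```

```bash
python3 - <<'E'
from h import *
st()
E
```

```text
6.07 [0.4531 0.038  0.0209] x [0.99  0.143 0.001] tilt [ 0.001  0.    -1.   ] [-0.7  0.1 -1.5] 0.641 12.0
```

Call:
{"op": "jog_arm", "data": {
  "motion": [
    [[0, 0, 0.0015, 0, 0, 0, 1], [0, 0, 0.002, 0, 0, 0, 1], [0, 0, 0.002, 0, 0, 0, 1]]
  ]
}}

```text
clock: 6.32
position: [0.4535, 0.0381, 0.0197]
ee_rot: [3.133, 0.226, 0.003]
force: [-2.2, -0.6, 11.6]
width: 0.64
gripper_force: 12.0
```

Contact felt (11.6 N). Release, then rise.

Call:
{"op": "jog_arm", "data": {
  "motion": [
    [[0, 0, -0.001, 0, 0, 0, 1], [0, 0, -0.001, 0, 0, 0, -0.6], [0, 0, -0.001, 0, 0, 0, -1], [0, 0, -0.001, 0, 0, 0, -1], [0, 0, -0.001, 0, 0, 0, -1], [0, 0, -0.02, 0, 0, 0, -1], [0, 0, -0.05, 0, 0, 0, -1], [0, 0, -0.085, 0, 0, 0, -1], [0, 0, -0.12, 0, 0, 0, -1], [0, 0, -0.155, 0, 0, 0, -1]]
  ]
}}

```text
clock: 7.15
position: [0.4522, 0.038, 0.1751]
ee_rot: [-3.133, -0.226, 0.001]
force: [1.7, 0.7, -0.3]
width: 1.0
gripper_force: 0.0
```

```bash
python3 - <<'E'
from h import *
st(); save('side','s5.png')
for q in('press_centre','lid_centre'):find(q,'side')
save('scene','s6.png'); find('press_centre','scene')
a=cv2.imread('pics/s5.png')[150:230,260:340]; b=cv2.imread('pics/s6.png')[170:250,270:350]
cv2.imwrite('pics/c4.png',cv2.resize(np.hstack([a,b]),None,fx=5,fy=5))
print(rel((.638,.0215,.3)))
E
```

```text
7.15 [0.4522 0.038  0.1751] x [ 0.99   0.143 -0.001] tilt [-0.001  0.    -1.   ] [ 1.7  0.7 -0.3] 1.0 0.0
side press_centre 0.53 [302. 175.] box 298 168 304 186
side lid_centre 0.86 [213. 220.] box 196 208 226 238
scene press_centre 0.74 [310. 210.] box 304 197 314 225
[ 0.1813  0.0427 -0.1267]
```

View pics/c4.png

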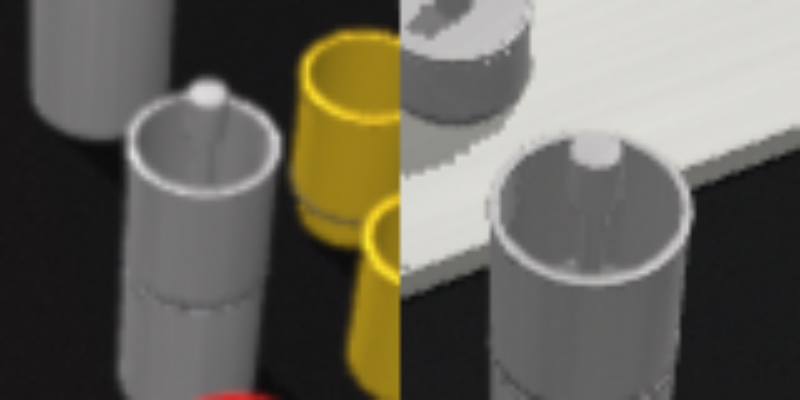

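The crop shows the knob top at side (301.4,168.4) and scene (309.4,200), and the rim centre at side (301,178.6) and scene (308.2,211).

```bash
python3 - <<'E'
from h import *
print('knob',onz('side',(301.4,168.4),.166),onz('scene',(309.4,200),.166))
print('rim',onz('side',(301,178.6),.14),onz('scene',(308.2,211.2),.14))
st();print(rel((.638,.0215,.144)))
E
```

```text
knob [0.63901693 0.02238297 0.166     ] [0.64056964 0.0235041  0.166     ]
rim [0.63933746 0.02100898 0.14      ] [0.63959641 0.02296163 0.14      ]
7.4 [0.4525 0.0378 0.1733] x [ 0.99   0.143 -0.   ] tilt [-0. -0. -1.] [-0.2  0.3 -0.2] 1.001 0.0
[0.1813 0.0427 0.0293]
```

Call:
{"op": "jog_arm", "data": {
  "motion": [
    [[0.01, 0.002, -0.03, 0, 0, 0, -1], [0.04, 0.009, -0.04, 0, 0, 0, -1], [0.075, 0.017, -0.04, 0, 0, 0, -1], [0.11, 0.025, -0.04, 0, 0, 0, -1], [0.145, 0.033, -0.04, 0, 0, 0, -0.5], [0.17, 0.039, -0.04, 0, 0, 0, -0.5], [0.1825, 0.0418, -0.04, 0, 0, 0, -0.3], [0.1825, 0.0418, -0.03, 0, 0, 0, -0.3], [0.1825, 0.0418, -0.02, 0, 0, 0, -0.3], [0.1825, 0.0418, -0.02, 0, 0, 0, -0.3]]
  ]
}}

```text
clock: 8.23
position: [0.6364, 0.0227, 0.1894]
ee_rot: [3.133, 0.226, -0.011]
force: [-0.8, 0.7, -0.7]
width: 0.657
gripper_force: 0.0
```

```bash
python3 - <<'E'
from h import *
st();print(rel((.639,.0225,.144))); st()
E
```

```text
8.23 [0.6364 0.0227 0.1894] x [ 0.99   0.144 -0.007] tilt [-0.007 -0.001 -1.   ] [-0.8  0.7 -0.7] 0.657 0.0
[0.0028 0.0006 0.0454]
8.23 [0.6364 0.0227 0.1894] x [ 0.99   0.144 -0.007] tilt [-0.007 -0.001 -1.   ] [-0.8  0.7 -0.7] 0.657 0.0
```

Call:
{"op": "jog_arm", "data": {
  "motion": [
    [[0.001, 0.0, 0.015, 0, 0, 0, -0.3], [0.001, 0.0, 0.03, 0, 0, 0, -0.3], [0.001, 0.0, 0.039, 0, 0, 0, -0.3], [0.001, 0.0, 0.044, 0, 0, 0, -0.3], [0.001, 0.0, 0.044, 0, 0, 0, -0.3], [0.001, 0.0, 0.044, 0, 0, 0, -0.3]]
  ]
}}

```text
clock: 8.73
position: [0.6401, 0.0229, 0.1499]
ee_rot: [3.133, 0.226, -0.0]
force: [-0.6, -0.3, 0.3]
width: 0.653
gripper_force: 0.0
```

Call:
{"op": "jog_arm", "data": {
  "motion": [
    [[0, 0, 0.003, 0, 0, 0, -0.3], [0, 0, 0.005, 0, 0, 0, -0.3], [0, 0, 0.005, 0, 0, 0, 1], [0, 0, 0.005, 0, 0, 0, 1], [0, 0, 0.005, 0, 0, 0, 1], [0, 0, 0.005, 0, 0, 0, 1], [0, 0, 0.005, 0, 0, 0, 1], [0, 0, 0.005, 0, 0, 0, 1], [0, 0, 0.005, 0, 0, 0, 1], [0, 0, 0.005, 0, 0, 0, 1]]
  ],
  "force": 12
}}

```text
clock: 9.57
position: [0.6404, 0.0229, 0.1446]
ee_rot: [3.133, 0.226, 0.0]
force: [0.3, 0.5, -1.0]
width: 0.169
gripper_force: 12.0
```

Call:
{"op": "jog_arm", "data": {
  "motion": [
    [[0, 0, -0.006, 0, 0, 0, 1], [0, 0, -0.016, 0, 0, 0, 1], [0, 0, -0.03, 0, 0, 0, 1], [0, 0, -0.045, 0, 0, 0, 1], [0, 0, -0.06, 0, 0, 0, 1], [0, 0, -0.075, 0, 0, 0, 1], [0, 0, -0.088, 0, 0, 0, 1], [0, 0, -0.09, 0, 0, 0, 1], [0, 0, -0.09, 0, 0, 0, 1]]
  ]
}}

```text
clock: 10.32
position: [0.641, 0.023, 0.2362]
ee_rot: [-3.133, -0.226, -0.004]
force: [0.5, -0.3, -0.7]
width: 0.174
gripper_force: 12.0
```

```bash
python3 - <<'E'
from h import *
st();print(rel((.4395,.147,.072)))
save('scene','s7.png');find('press_centre','scene');find('cup_centre','scene');find('pot_centre','scene')
E
```

```text
10.32 [0.641  0.023  0.2362] x [0.99  0.143 0.003] tilt [ 0.003  0.    -1.   ] [ 0.5 -0.3 -0.7] 0.174 12.0
[-0.1821 -0.1516  0.1637]
scene press_centre 0.62 [312. 194.] box 296 150 323 208
scene cup_centre 0.97 [380. 284.] box 359 255 405 313
scene cup_centre 0.87 [308. 226.] box 288 201 328 253
scene pot_centre 0.65 [306. 259.] box 288 244 324 277
scene pot_centre 0.57 [240. 261.] box 222 234 260 288
scene pot_centre 0.55 [323. 303.] box 302 275 344 334
```

Call:
{"op": "jog_arm", "data": {
  "motion": [
    [[-0.02, -0.012, 0, 0, 0, 0, 1], [-0.045, -0.032, 0, 0, 0, 0, 1], [-0.07, -0.055, 0.0, 0, 0, 0, 1], [-0.097, -0.079, 0.01, 0, 0, 0, 1], [-0.122, -0.102, 0.025, 0, 0, 0, 1], [-0.147, -0.123, 0.045, 0, 0, 0, 1], [-0.168, -0.14, 0.07, 0, 0, 0, 1], [-0.181, -0.151, 0.1, 0, 0, 0, 1], [-0.181, -0.151, 0.125, 0, 0, 0, 1], [-0.181, -0.151, 0.143, 0, 0, 0, 1]]
  ]
}}

```text
clock: 11.35
position: [0.4373, 0.1466, 0.0895]
ee_rot: [3.133, 0.229, -0.004]
force: [0.5, -0.1, -1.0]
width: 0.17
gripper_force: 12.0
```

Call:
{"op": "jog_arm", "data": {
  "motion": [
    [[0, 0, 0.0, 0, 0, 0, 1], [0, 0, 0.005, 0, 0, 0, 1], [0, 0, 0.01, 0, 0, 0, 1], [0, 0, 0.014, 0, 0, 0, 1], [0, 0, 0.017, 0, 0, 0, 1], [0, 0, 0.018, 0, 0, 0, 1], [0, 0, 0.018, 0, 0, 0, 1]]
  ]
}}

```text
clock: 11.93
position: [0.4398, 0.1463, 0.0737]
ee_rot: [3.134, 0.225, 0.0]
force: [-0.0, 0.2, 0.0]
width: 0.168
gripper_force: 12.0
```

Call:
{"op": "jog_arm", "data": {
  "motion": [
    [[0, 0, 0.002, 0, 0, 0, 1], [0, 0, 0.0035, 0, 0, 0, 1], [0, 0, 0.0035, 0, 0, 0, 1], [0, 0, 0.0035, 0, 0, 0, 1]]
  ]
}}

```text
clock: 12.27
position: [0.4396, 0.1464, 0.0701]
ee_rot: [3.133, 0.225, -0.0]
force: [-0.1, -0.1, 0.0]
width: 0.169
gripper_force: 12.0
```

Call:
{"op": "jog_arm", "data": {
  "motion": [
    [[0, 0, 0.001, 0, 0, 0, 1], [0, 0, 0.002, 0, 0, 0, 1], [0, 0, 0.002, 0, 0, 0, 1]]
  ]
}}

```text
clock: 12.52
position: [0.4401, 0.147, 0.0688]
ee_rot: [-3.133, -0.226, -0.002]
force: [-1.4, 0.3, 8.8]
width: 0.171
gripper_force: 12.0
```

Call:
{"op": "jog_arm", "data": {
  "motion": [
    [[0, 0, -0.001, 0, 0, 0, 1], [0, 0, -0.001, 0, 0, 0, 0.3], [0, 0, -0.001, 0, 0, 0, -0.3], [0, 0, -0.001, 0, 0, 0, -0.3], [0, 0, -0.001, 0, 0, 0, -0.3], [0, 0, -0.015, 0, 0, 0, -0.5], [0, 0, -0.04, 0, 0, 0, -0.5], [0, 0, -0.075, 0, 0, 0, -1], [0, 0, -0.11, 0, 0, 0, -1], [0, 0, -0.12, 0, 0, 0, -1]]
  ]
}}

```text
clock: 13.35
position: [0.4415, 0.1474, 0.1926]
ee_rot: [-3.132, -0.226, -0.009]
force: [0.8, -0.4, -0.3]
width: 0.773
gripper_force: 0.0
```

```bash
python3 - <<'E'
from h import *
st();print(rel((.639,.0225,.19)))
save('side','s8.png');find('press_centre','side');find('lid_centre','side');find('cup_centre','side')
save('scene','s9.png');find('cup_centre','scene')
cv2.imwrite('pics/c5.png',cv2.resize(np.hstack([cv2.imread('pics/s8.png')[130:310,140:360],cv2.imread('pics/s9.png')[120:300,180:400]]),(792,324)))
E
```

```text
13.35 [0.4415 0.1474 0.1926] x [0.99  0.143 0.006] tilt [ 0.006  0.002 -1.   ] [ 0.8 -0.4 -0.3] 0.773 0.0
[0.1776 0.152  0.0034]
side press_centre 0.83 [200. 196.] box 191 168 210 204
side lid_centre 0.69 [210. 222.] box 198 208 225 239
side cup_centre 0.92 [302. 189.] box 284 169 315 211
side cup_centre 0.82 [330. 178.] box 318 156 347 199
side cup_centre 0.28 [208. 221.] box 197 208 226 239
scene cup_centre 0.92 [310. 224.] box 288 197 327 252
scene cup_centre 0.79 [380. 282.] box 359 255 405 314
scene cup_centre 0.56 [164. 287.] box 137 257 183 314
```

View pics/c5.png

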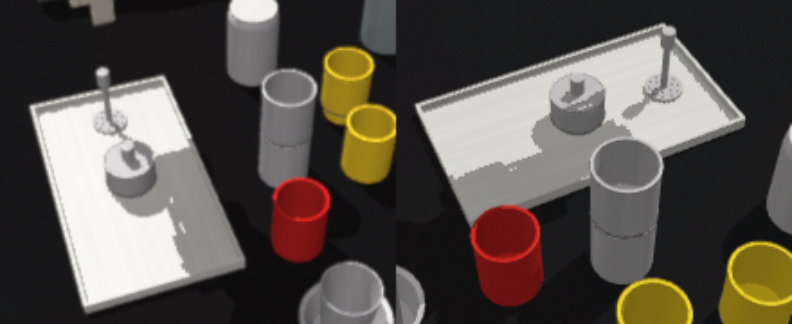

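The lid and the press stand upright in the tray, and the cup is still on the pot. Now the cup.

Call:
{"op": "jog_arm", "data": {
  "motion": [
    [[0.02, 0.017, 0, 0, 0, 0, -1], [0.045, 0.038, 0, 0, 0, 0, -1], [0.071, 0.06, 0.0, 0, 0, 0, -1], [0.097, 0.083, 0.0, 0, 0, 0, -1], [0.122, 0.105, 0.0, 0, 0, 0, -1], [0.147, 0.126, 0.0, 0, 0, 0, -1], [0.167, 0.143, 0, 0, 0, 0, -1], [0.178, 0.152, 0, 0, 0, 0, -1], [0.178, 0.152, 0.0, 0, 0, 0, -1], [0.178, 0.152, 0.0, 0, 0, 0, -1]]
  ]
}}

```text
clock: 14.48
position: [0.6368, 0.0212, 0.186]
ee_rot: [-3.133, -0.224, 0.005]
force: [-0.8, 1.1, 0.4]
width: 0.998
gripper_force: 0.0
```

```bash
python3 - <<'E'
from h import *
st();print(rel((.639,.0225,.098)))
save('wrist','w2.png');c=proj('wrist',(.639,.0225,.14));e=proj('wrist',(.639,.0525,.14));print(c,e);find('cup_centre','wrist')
E
```

```text
14.48 [0.6368 0.0212 0.186 ] x [ 0.99   0.142 -0.003] tilt [-0.003 -0.    -1.   ] [-0.8  1.1  0.4] 0.998 0.0
[ 0.0026 -0.001   0.088 ]
[274.40806889 221.20943371] [232.15239842 215.47496665]
wrist cup_centre 0.76 [186.  57.] box 142 12 232 99
wrist cup_centre 0.63 [272. 212.] box 230 164 316 261
```

Call:
{"op": "jog_arm", "data": {
  "motion": [
    [[0.002, 0, 0.015, 0, 0, 0, -1], [0.002, 0, 0.035, 0, 0, 0, -1], [0.002, 0, 0.055, 0, 0, 0, -1], [0.002, 0, 0.073, 0, 0, 0, -1], [0.002, 0, 0.083, 0, 0, 0, -1], [0.002, 0, 0.088, 0, 0, 0, -1], [0.002, 0, 0.088, 0, 0, 0, -1], [0.002, 0, 0.088, 0, 0, 0, -1]]
  ]
}}

```text
clock: 15.25
position: [0.6397, 0.0222, 0.1009]
ee_rot: [-3.133, -0.226, -0.001]
force: [0.2, -0.2, 0.8]
width: 0.999
gripper_force: 0.0
```

Call:
{"op": "jog_arm", "data": {
  "motion": [
    [[0, 0, 0, 0, 0, 0, 1], [0, 0, 0, 0, 0, 0, 1], [0, 0, 0, 0, 0, 0, 1], [0, 0, 0, 0, 0, 0, 1], [0, 0, 0, 0, 0, 0, 1], [0, 0, 0, 0, 0, 0, 1]]
  ],
  "force": 12
}}

```text
clock: 15.75
position: [0.6397, 0.0218, 0.1004]
ee_rot: [-3.133, -0.226, -0.001]
force: [0.2, 0.9, 1.2]
width: 0.663
gripper_force: 12.0
```

Call:
{"op": "jog_arm", "data": {
  "motion": [
    [[0, 0, -0.004, 0, 0, 0, 1], [0, 0, -0.01, 0, 0, 0, 1], [0, 0, -0.018, 0, 0, 0, 1], [0, 0, -0.028, 0, 0, 0, 1], [0, 0, -0.04, 0, 0, 0, 1], [0, 0, -0.053, 0, 0, 0, 1], [0, 0, -0.065, 0, 0, 0, 1], [0, 0, -0.07, 0, 0, 0, 1], [0, 0, -0.07, 0, 0, 0, 1]]
  ]
}}

```text
clock: 16.5
position: [0.6406, 0.0219, 0.1723]
ee_rot: [-3.133, -0.225, -0.005]
force: [0.5, -0.4, -1.5]
width: 0.662
gripper_force: 12.0
```

```bash
python3 - <<'E'
from h import *
st();print(rel((.4705,-.071,.052)))
save('scene','s10.png');find('pot_centre','scene');find('cup_centre','scene')
E
```

```text
16.5 [0.6406 0.0219 0.1723] x [0.99  0.143 0.003] tilt [ 0.003  0.    -1.   ] [ 0.5 -0.4 -1.5] 0.662 12.0
[-0.182   0.0675  0.1197]
scene pot_centre 0.91 [308. 250.] box 288 227 324 277
scene pot_centre 0.8 [240. 260.] box 221 234 261 289
scene pot_centre 0.65 [322. 304.] box 302 275 343 336
scene cup_centre 0.93 [312. 199.] box 289 164 330 229
scene cup_centre 0.92 [380. 284.] box 359 255 406 313
scene cup_centre 0.54 [164. 285.] box 137 257 183 314
```

Call:
{"op": "jog_arm", "data": {
  "motion": [
    [[-0.022, 0.008, 0, 0, 0, 0, 1], [-0.055, 0.02, 0, 0, 0, 0, 1], [-0.09, 0.033, 0.0, 0, 0, 0, 1], [-0.125, 0.046, 0.0, 0, 0, 0, 1], [-0.155, 0.058, 0.01, 0, 0, 0, 1], [-0.175, 0.065, 0.025, 0, 0, 0, 1], [-0.182, 0.0675, 0.045, 0, 0, 0, 1], [-0.182, 0.0675, 0.07, 0, 0, 0, 1], [-0.182, 0.0675, 0.09, 0, 0, 0, 1], [-0.182, 0.0675, 0.102, 0, 0, 0, 1]]
  ]
}}

```text
clock: 17.48
position: [0.4673, -0.0713, 0.0659]
ee_rot: [-3.133, -0.225, 0.005]
force: [-0.3, 0.0, -1.5]
width: 0.66
gripper_force: 12.0
```

Call:
{"op": "jog_arm", "data": {
  "motion": [
    [[0, 0, 0.0, 0, 0, 0, 1], [0, 0, 0.004, 0, 0, 0, 1], [0, 0, 0.008, 0, 0, 0, 1], [0, 0, 0.012, 0, 0, 0, 1], [0, 0, 0.015, 0, 0, 0, 1], [0, 0, 0.017, 0, 0, 0, 1], [0, 0, 0.017, 0, 0, 0, 1]]
  ]
}}

```text
clock: 18.07
position: [0.469, -0.0711, 0.051]
ee_rot: [3.133, 0.226, -0.0]
force: [0.0, -0.2, -1.9]
width: 0.66
gripper_force: 12.0
```

Call:
{"op": "jog_arm", "data": {
  "motion": [
    [[0, 0, 0.001, 0, 0, 0, 1], [0, 0, 0.002, 0, 0, 0, 1], [0, 0, 0.0025, 0, 0, 0, 1], [0, 0, 0.0025, 0, 0, 0, 1]]
  ]
}}

```text
clock: 18.4
position: [0.4694, -0.071, 0.0491]
ee_rot: [3.133, 0.226, 0.001]
force: [-1.2, 1.8, 3.6]
width: 0.66
gripper_force: 12.0
```

Contact. Release and rise.

Call:
{"op": "jog_arm", "data": {
  "motion": [
    [[0, 0, 0, 0, 0, 0, 0], [0, 0, 0, 0, 0, 0, -0.7], [0, 0, 0, 0, 0, 0, -0.9], [0, 0, 0, 0, 0, 0, -0.9], [0, 0, -0.005, 0, 0, 0, -0.9], [0, 0, -0.03, 0, 0, 0, -0.9], [0, 0, -0.06, 0, 0, 0, -0.9], [0, 0, -0.095, 0, 0, 0, -0.9], [0, 0, -0.13, 0, 0, 0, -0.9], [0, 0, -0.16, 0, 0, 0, -0.9]]
  ]
}}

```text
clock: 19.23
position: [0.4691, -0.071, 0.2113]
ee_rot: [3.133, 0.226, 0.002]
force: [0.3, 0.2, -0.5]
width: 0.95
gripper_force: 0.0
```

Call:
{"op": "jog_arm", "data": {
  "motion": [
    [[0, 0, -0.01, 0, 0, 0, -0.9], [0, 0, -0.01, 0, 0, 0, -0.9], [0, 0, -0.01, 0, 0, 0, -0.9]]
  ]
}}

```text
clock: 19.48
position: [0.4691, -0.0712, 0.2188]
ee_rot: [3.133, 0.225, 0.001]
force: [-0.7, -1.1, -0.6]
width: 0.949
gripper_force: 0.0
```

```bash
python3 - <<'E'
from h import *
st(); save('side','s11.png'); save('scene','s12.png')
cv2.imwrite('pics/c6.png',cv2.resize(np.hstack([cv2.imread('pics/s11.png')[130:310,140:360],cv2.imread('pics/s12.png')[120:300,180:400]]),(792,324)))
E
```

```text
19.48 [ 0.4691 -0.0712  0.2188] x [0.99  0.143 0.001] tilt [ 0.001 -0.    -1.   ] [-0.7 -1.1 -0.6] 0.949 0.0
```

View pics/c6.png

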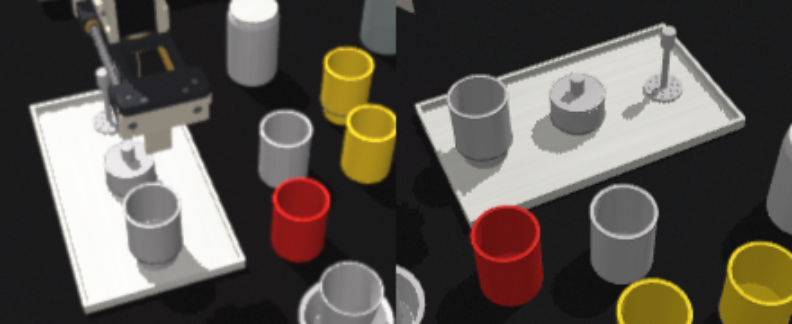

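The lid, press and cup all stand upright in the tray, the pot has not moved, and the gripper is clear.

```bash
python3 -c "
from cell import sign_off; print(sign_off())"
```

```text
the job is handed in; nothing more can be done
None
```

The filter is apart: lid, press and cup stand upright side by side in the tray. In the last pictures the pot is in place; the bystanders in view look untouched. I handed the job in at about 20 s of the 72 s allowed, and no verdict was returned.

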